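# Close the grinder shields and re-arm it with the reset pair

### The arm

A 6-joint arm with a two-finger parallel gripper is mounted at the origin on the work surface. World frame = base frame: x ahead of the robot, y to its left, z up, the work surface at z = 0. Lengths are in m, angles in rad, forces in N, time in s.
With the tool pointing down it reaches from about 0.3 to 0.825 m from the base axis. Payload 5.4 kg.
Tool frame: the origin (TCP) lies at the very end of the fingers, on their centre line; the grasp point (between the pads) lies 19 mm behind it; z points along the fingers, x is the direction in which the jaws open and shut, and the axes are right-handed (so a half turn about z gives the same grasp; the last joint's range is limited). The gripper opens to 92 mm and grips with 3 to 60 N. Pads are 20 mm wide; open, the fingers measure 128 mm over their backs; the gripper's body (75 mm by 189 mm) begins 69 mm behind the grasp point.
Start: joints at [-1.525, 0.158, 1.597, -0, 1.386, -0.21], TCP at [0.145, -0.556, 0.215] pointing down, gripper open.
Joint ranges: [-2.91, 2.91], [-0.94, 2.29], [0.18, 2.7], [-1.29, 4.43], [0.17, 2.64], [-3, 3]. Speed limits (rad/s): [2.57, 2.57, 3.14, 3.14, 3.14, 3.14].

### API

Orientations are given as a rotation vector (axis times angle).
In Python, from workcell import bot gives the robot as it stands. Calls block until the motion is done:
- bot.goto(position, orientation): joint-space move of the TCP to a pose.
- bot.line_to(position, rot=None, max_speed=0.15): straight line of the TCP; rot=None keeps the orientation; max_speed is the mean speed in m/s.
- bot.set_joints(angles): joint-space move.
- bot.set_gripper(opening, newtons=None): opening from 0.0 (shut) to 1.0 (fully open); newtons is the grip in N (None keeps the last); returns when the fingers have stopped.
- bot.hold(seconds).
- bot.inverse_kinematics(position, orientation): joint angles nearest the present ones, or None.
- bot.read_camera(name): name is "scene" or "top"; returns a dict with "pixels" (384x512x3 uint8, blue, green, red), "fx", "fy", "cx", "cy" (pixels), "k1" (the pictures are not rectified: a ray, as slopes to the right and down, at radius r is drawn at 1 + k1 r^2 times it, then the intrinsics apply), "R" (3x3) and "t" (3): a world point X has camera coordinates R X + t. Camera axes: x right, y down, z forward; pixel columns grow to the right and rows downward; lengths in m; the calibration is good to about 2 mm. A picture is of the moment at which its call begins. There is no depth.
A pose or a line that the arm cannot do raises bot.MotionError and nothing moves.
- bot.job_done(): hands the job in, once; it reports no verdict.
Readings, each from a call of its own:
- bot.current_clock(): time.
- bot.current_joints(): joint angles.
- bot.current_joint_vel(): joint speeds.
- bot.current_effort(): joint torques, N m.
- bot.current_ee_pos(): TCP position.
- bot.current_tool_rot(): TCP orientation.
- bot.current_contact_force(): force on the tool from outside, world axes, zero at the start.
- bot.current_ft_torque(): the same for the moment, N m.
- bot.current_opening(): opening from 0.0 (shut) to 1.0 (fully open).
Only numpy, scipy, OpenCV 4.12 (cv2) and the standard library are available. Lean on these libraries where they do the work, as an engineer would, in place of code of your own. Each camera call takes 0.05 s, during which the arm holds its last target.

### The job

Get the bench grinder ready to run again: with a fingertip push both of its raised eye shields fully down, then press the two blue reset buttons on the control box together, one with each fingertip, hold both all the way down for three seconds, and let go. Never press one blue button alone, do not press the green start button or the red emergency stop, pick nothing up, and leave the loose things on the bench where they lie.

Things in the scene. Friction and masses are not known exactly. Their poses are not given: they have to be found in the camera images.
- grinder: Double-ended bench grinder, teal motor and guards, bolted down. Origin: centre of its underside, on the bench; -x is its front (to the robot), y its left end, z up. 400 mm long in y. Guards 176 mm across, 48 mm wide at y = +-140 mm, top 213 mm high. Below each shield a tool rest, top 119 mm high, out to x = -131 mm. A clear eye shield hangs on a level hinge rod before the top of each guard.
- left_shield (a joint): Angle (rad) of the left (+y) eye shield about its rod. 0 = fully down on its stop, sloping forward and down at 40 degrees below level; 0.70 = level; up to 1.2 = raised. Stiff hinge, stays where left; about 2 N down at 70 mm from the rod moves it. Clear flat plate 4 mm thick, 90 mm wide, reaching 8 to 120 mm from the rod; yellow side rims and free edge.
- right_shield (a joint): The same for the right eye shield (-y end); same size, zero, sign and stiffness.
- left_hinge (a point): Middle of the left shield's hinge rod, fixed on the grinder at x = -75, y = +140, z = 215 mm of its frame; the rod runs along the grinder's y. Axes as the grinder's.
- right_hinge (a point): Middle of the right shield's hinge rod, at x = -75, y = -140, z = 215 mm of the grinder's frame. Axes as the grinder's.
- left_lip (a point): Middle of the left shield's free edge, 120 mm from its hinge rod; moves with the shield.
- right_lip (a point): Middle of the right shield's free edge, 120 mm from its hinge rod; moves with the shield.
- control_box: Grey push-button station, 136 x 276 mm (x, y), bolted down; origin at the centre of its underside; level lid 85 mm above the bench. Buttons in a row along y at x = -12 mm: two blue resets on a bare-metal plate at y = +85 and +25, green start at y = -38, red emergency stop on a yellow disc at y = -95 mm. Two amber lamps, 9 mm high, at x = +40 mm behind the blue pair.
- reset_left (a joint): Travel of the blue reset button at the +y end, m: 0 = out, 0.007 = all the way down; it counts as down past 0.005. Springs back. 1.5 N starts it, 5 N holds it all the way down (so 10 N for the pair).
- reset_right (a joint): Travel of the other blue reset button; the same spring and travel.
- reset_left_top (a point): Centre of the flat top of the left blue button, a cap 29 mm across, 105 mm above the bench when out; moves with the cap. Bezel 36 mm across, 8 mm high above the lid: the pressed cap (13 mm above the lid) stays proud of it. The blue buttons are 60 mm apart, centre to centre.
- reset_right_top (a point): Centre of the flat top of the right blue button, the same size and height.
- start (a joint): Travel of the green start button, 0 = out, 0.005 m = down; must stay out (under 0.002).
- start_top (a point): Centre of the top of the green start button, 27 mm across, 99 mm above the bench, 63 mm from the nearer blue button.
- estop (a joint): Travel of the red emergency stop, 0 = out, 0.005 m = down; must stay out (under 0.002).
- estop_top (a point): Centre of the top of the red mushroom-headed emergency stop, 40 mm across, 122 mm above the bench.
- shackle_a: Loose orange bow shackle with a steel pin, about 85 x 90 mm, lying flat, 22 mm high; leave alone. Origin under it.
- shackle_b: Loose larger orange bow shackle, about 95 x 100 mm, 22 mm high; leave alone. Origin under it.
- coupling: Loose steel pipe coupling standing on end, 48 mm across, 42 mm high; leave alone. Origin at the centre of its underside.
- spanner: Loose steel spanner, 190 mm long, lying flat; leave alone. Origin at the middle of its underside.
- wire_brush: Loose brush with a long handle, 200 mm long, lying; leave alone. Origin at the middle of its underside.
- spare_wheel: Loose grey spare grinding wheel lying flat, 150 mm across, 22 mm thick; leave alone. Origin at the centre of its underside.
- pipe_offcut: Loose dark steel pipe offcut standing on end, 42 mm across, 70 mm high; leave alone. Origin at the centre of its underside.

How it is judged:
On the way, in this order (a step that is already met when the one before it is completed fails the run):
1. both eye shields are fully down (value of joint each of left_shield, right_shield below 0.08 rad), for 0.2 s.
2. with the shields down, both blue reset buttons are held down together for about three seconds (all of step 1 and value of joint each of reset_left, reset_right above 0.005 m), for 2.6 s.
3. both blue buttons are let go (value of joint each of reset_left, reset_right below 0.001 m), for 0.1 s.
At the end, for the whole second after the job is handed in: Both shields rest within 0.08 rad of fully down, all four buttons are out (within 1 mm) after the blue pair was held more than 5 mm down together for at least 2.6 s, and every loose thing lies within 20 mm of where it was (all of step 1 and all of step 3 and value of joint each of start, estop below 0.001 m and distance of each of shackle_a, shackle_b, coupling, spanner, wire_brush, spare_wheel, pipe_offcut from where it was at the start of the episode below 0.02 m); the robot touches nothing.
It fails at once if one blue reset button is pressed without the other ((value of joint reset_left above 0.005 m and value of joint reset_right below 0.001 m) or (value of joint reset_right above 0.005 m and value of joint reset_left below 0.001 m)).
It fails at once if the green start button is pressed (value of joint start above 0.002 m).
It fails at once if the red emergency stop is pressed (value of joint estop above 0.002 m).
It fails at once if a loose thing is picked up or pushed away (distance of any of shackle_a, shackle_b, coupling, spanner, wire_brush, spare_wheel, pipe_offcut from where it was at the start of the episode above 0.02 m).
It also fails if it takes over 67 s, if anything falls off the work surface, if the arm or the gripper's body presses on something with over 40 N, if the wrist force passes 120 N, or if a joint passes its speed limit or range.

## Working session

There is one attempt and no reset: what is moved stays moved. The work goes in short steps, each a Python script; the robot and the scene stay as the last script left them, time stands still between calls to the robot, and variables do not carry over. Pictures are saved under pics/ and viewed, and the job is handed in when it is done.

```bash
ls; mkdir -p pics
cat > h.py <<'E'
import numpy as np, cv2
from workcell import bot
def snap(n,f):
    c=bot.read_camera(n); cv2.imwrite(f,c["pixels"]); 
    np.savez(f[:-4]+'.npz',**{k:np.array(v) for k,v in c.items()}); return c
def load(f): return dict(np.load(f))
def K(c): return np.array([[c["fx"],0,c["cx"]],[0,c["fy"],c["cy"]],[0,0,1.]],float)
def ray(c,px):
    # undistort: xd = x(1+k1 r^2)
    p=cv2.undistortPoints(np.array([[px]],float),K(c),np.array([float(c["k1"]),0,0,0]))[0,0]
    d=c["R"].T@np.array([p[0],p[1],1.]); return -c["R"].T@c["t"], d
def onz(c,px,z):
    o,d=ray(c,px); return o+d*(z-o[2])/d[2]
def proj(c,X):
    X=np.atleast_2d(np.array(X,float))
    r=cv2.projectPoints(X,cv2.Rodrigues(np.array(c["R"],float))[0],np.array(c["t"],float),K(c),np.array([float(c["k1"]),0,0,0]))[0]
    return r[:,0]
E
python3 - <<'E'
from h import *
for n in("scene","top"):
    c=snap(n,f"pics/{n}0.png")
    cv2.imwrite(f"pics/{n}0b.png",cv2.resize(c["pixels"],(800,600),interpolation=cv2.INTER_CUBIC))
    print(n,c["fx"],c["cx"],c["cy"],c["k1"],-np.array(c["R"]).T@c["t"],np.round(c["R"],3).tolist())
print(bot.current_clock(),bot.current_tool_rot(),bot.current_opening())
E
```

```text
pics
scene 483.28553340261965 249.8504740939179 189.8465119301942 0.04252119391402225 [1.4612892  0.01248532 0.96687496] [[-0.012, 1.0, -0.014], [0.628, -0.003, -0.778], [-0.778, -0.018, -0.628]]
top 368.7955828854133 252.93245823162633 191.1457729204927 -0.011070039074207644 [0.24887653 0.01282643 1.21702078] [[-0.087, -0.996, 0.004], [-0.97, 0.084, -0.228], [0.227, -0.024, -0.974]]
0.1 [-2.48563854e+00  1.91918545e+00  1.67639745e-03] 0.9956031761785693
```

View pics/scene0b.png

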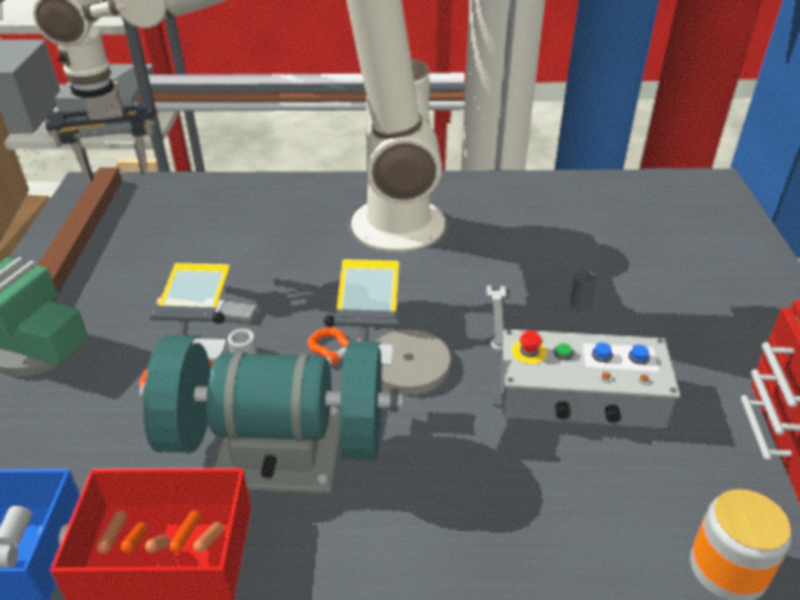

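View pics/top0b.png

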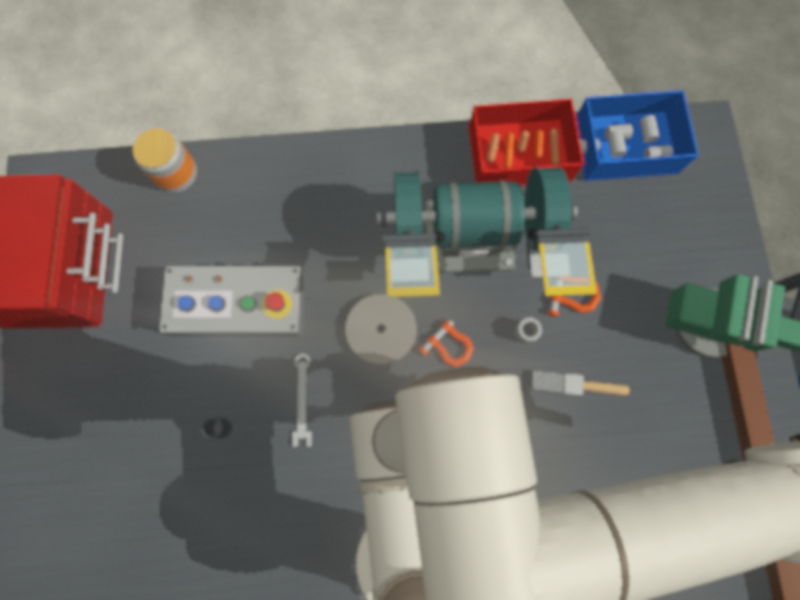

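Run:
```python
from h import *
def crop(n,x0,y0,w,h,s,o):
    im=cv2.imread(n)[y0:y0+h,x0:x0+w]; im=cv2.resize(im,None,fx=s,fy=s,interpolation=cv2.INTER_CUBIC)
    for i in range(0,w,20): cv2.line(im,(i*s,0),(i*s,4),(255,255,255),1); cv2.putText(im,str(x0+i),(i*s,14),0,.35,(255,255,255),1)
    for i in range(0,h,20): cv2.line(im,(0,i*s),(4,i*s),(255,255,255),1); cv2.putText(im,str(y0+i),(4,i*s+4),0,.35,(255,255,255),1)
    cv2.imwrite(o,im)
crop("pics/top0.png",235,95,150,115,5,"pics/tg.png")
crop("pics/top0.png",95,160,110,70,7,"pics/tb.png")
crop("pics/scene0.png",85,150,180,150,4,"pics/sg.png")
crop("pics/scene0.png",310,200,130,80,6,"pics/sb.png")
```

```text
(no output)
```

View pics/tg.png

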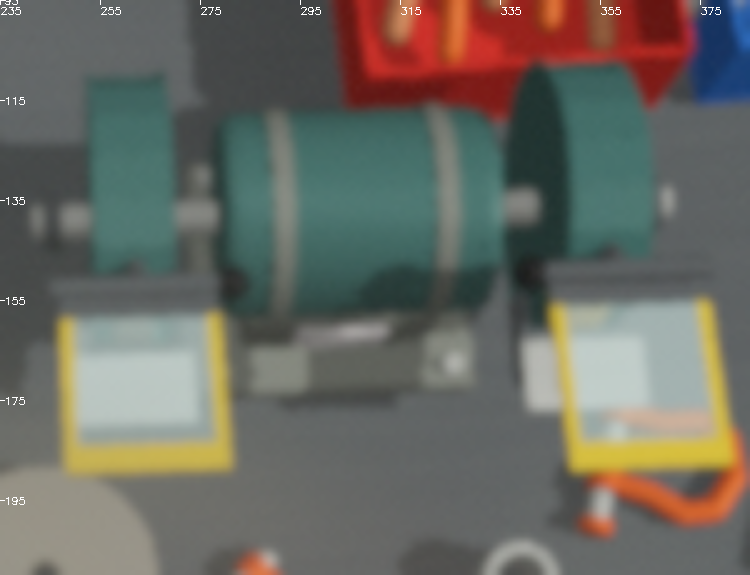

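View pics/tb.png

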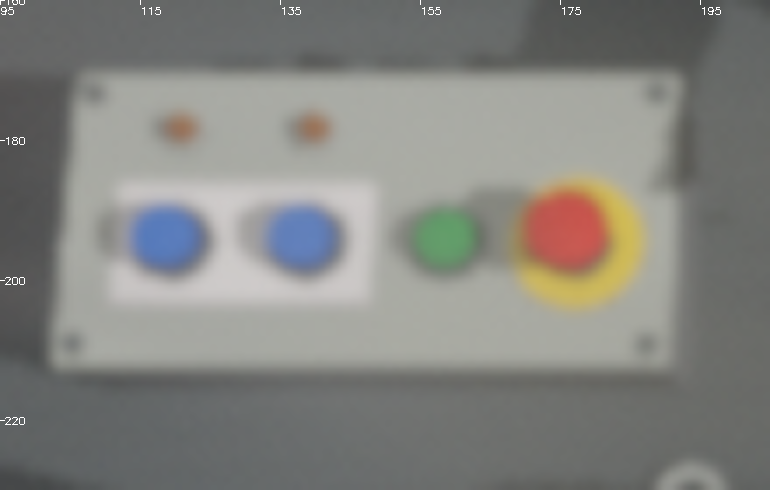

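View pics/sg.png

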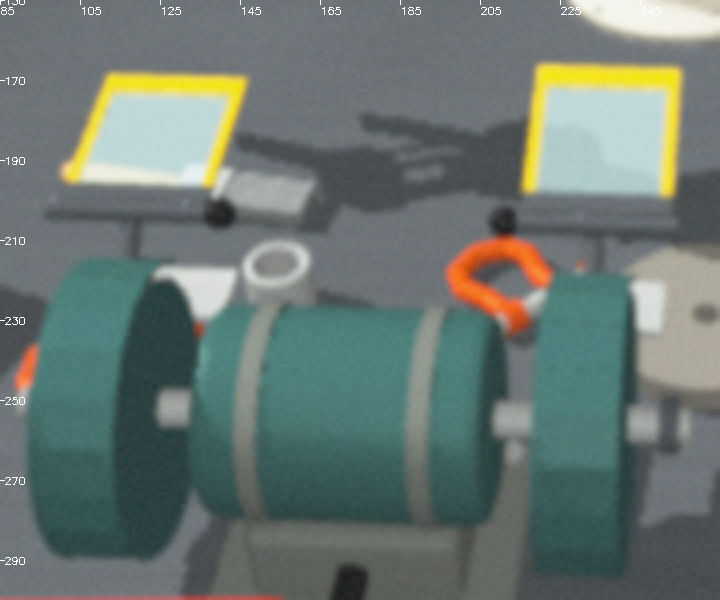

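View pics/sb.png

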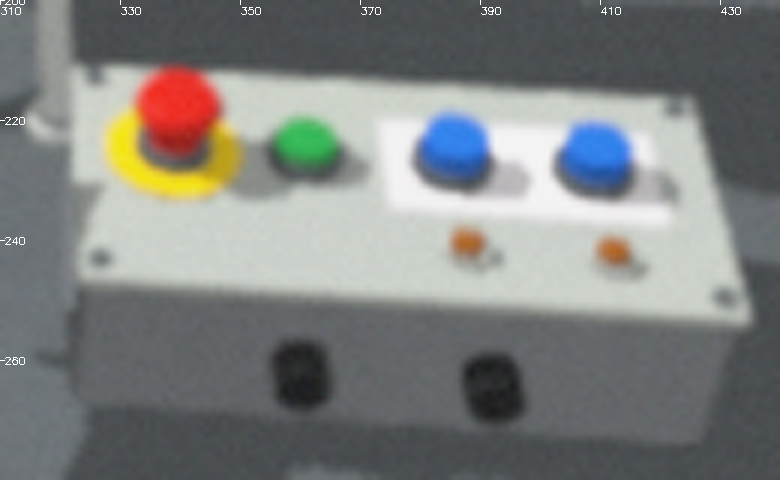

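```bash
cat > fit.py <<'E'
from h import *
from scipy.optimize import least_squares
T=load("pics/top0.npz");S=load("pics/scene0.npz")
def W(p,X):
    c,s=np.cos(p[2]),np.sin(p[2]); X=np.array(X,float)
    return np.c_[p[0]+c*X[:,0]-s*X[:,1],p[1]+s*X[:,0]+c*X[:,1],X[:,2]]
def px(a,o,s): return np.array(a,float)/s+np.array(o)+.5/s-.5
lid=[(.068,.138,.085),(.068,-.138,.085),(-.068,.138,.085),(-.068,-.138,.085)]
btn=[(-.012,.085,.105),(-.012,.025,.105),(-.012,-.038,.099),(-.012,-.095,.122)]
bt=px([(78,72),(684,72),(52,368),(674,368),(165,237),(303,237),(443,236),(566,230)],(95,160),7)
bs=px([(750,323),(80,285),(692,97),(74,65),(597,143),(454,136),(306,142),(178,95)],(310,200),6)
def fb(p):
    X=W(p,lid+btn); return np.r_[(proj(T,X)-bt).ravel(),(proj(S,X)-bs).ravel()]
r=least_squares(fb,[.55,.3,0],loss='soft_l1'); B=r.x
print("box",B,"rms px",np.sqrt(np.mean(r.fun**2)));print(np.round(r.fun.reshape(-1,2),1).tolist())
def sh(a,y0):
    e=a-np.deg2rad(40); out=[]
    for rr,yy in((.12,.045),(.12,-.045),(.008,.045),(.008,-.045)):
        out.append((-.075-rr*np.cos(e),y0+yy,.215+rr*np.sin(e)))
    return out
gt=px([(68,472),(233,468),(58,316),(222,312),(572,472),(738,466),(548,305),(712,298)],(235,95),5)
gs=px([(682,69),(538,65),(667,195),(523,192),(247,78),(107,74),(208,185),(66,184)],(85,150),4)
def fg(p):
    X=W(p,sh(p[3],.14)+sh(p[4],-.14)); return np.r_[(proj(T,X)-gt).ravel(),(proj(S,X)-gs).ravel()]
r=least_squares(fg,[.75,-.1,0,.9,.9],loss='soft_l1'); G=r.x
print("gr",G,"rms",np.sqrt(np.mean(r.fun**2)));print(np.round(r.fun.reshape(-1,2),1).tolist())
print("tops",W(B,btn)); print("hinges",W(G,[(-.075,.14,.215),(-.075,-.14,.215)]))
np.savez("poses.npz",B=B,G=G)
E
python3 fit.py
```

```text
box [ 0.54200514  0.31584413 -0.08243041] rms px 0.40868117550461547
[[-0.0, 0.6], [-0.2, 0.3], [-0.1, 0.3], [-0.2, -0.0], [-0.1, -0.0], [-0.4, -0.1], [0.5, 0.4], [-0.3, -0.5], [0.6, -0.1], [-0.9, -0.6], [-0.1, 0.6], [-1.0, 0.5], [0.2, 0.6], [0.2, 0.5], [-0.2, -0.2], [-0.1, -0.1]]
gr [ 0.65506455 -0.19204394 -0.05310482  0.97144321  0.79876142] rms 1.7073378513259
[[-0.4, 2.7], [-0.1, 2.5], [0.6, -0.5], [-0.7, -0.7], [0.3, 2.5], [-0.5, 2.7], [0.4, -1.1], [-1.1, -0.7], [-0.7, -1.0], [-0.1, -0.9], [0.6, 4.4], [-0.8, 3.9], [0.1, -0.7], [0.7, -0.7], [-0.1, 3.6], [-1.3, 2.7]]
tops [[0.53704454 0.40154356 0.105     ]
 [0.53210432 0.34174728 0.105     ]
 [0.52691708 0.2789612  0.099     ]
 [0.52222386 0.22215474 0.122     ]]
hinges [[ 0.58760146 -0.04826032  0.215     ]
 [ 0.5727391  -0.32786559  0.215     ]]
```

```bash
sed -i 's/def sh(a,y0):/def sh(a,y0,n=.008):/; s/(.008,.045),(.008,-.045)/(n,.045),(n,-.045)/; s/sh(p\[3\],.14)+sh(p\[4\],-.14)/sh(p[3],.14,p[5])+sh(p[4],-.14,p[5])/; s/0,.9,.9\]/0,.9,.9,.02]/' fit.py; python3 fit.py|tail -12
python3 - <<'E'
from fit import *
G=G; 
for n,c,f in(("T",T,"top0"),("S",S,"scene0")):
    im=cv2.imread(f"pics/{f}.png"); im=cv2.resize(im,None,fx=4,fy=4,interpolation=cv2.INTER_CUBIC)
    def ln(pts,col):
        P=((proj(c,W(G,pts))+.5)*4-.5).astype(int); cv2.polylines(im,[P.reshape(-1,1,2)],False,col,1)
    for i,y0 in((3,.14),(4,-.14)):
        s=sh(G[i],y0); ln([s[0],s[1],s[3],s[2],s[0]],(255,0,255))
        ln([(-.075,y0+.045,.215),(-.075,y0-.045,.215)],(0,0,255))
        for d in(-.024,.024):
            ln([(.088*np.cos(t),y0+d,.125+.088*np.sin(t)) for t in np.linspace(0,6.3,40)],(0,255,255))
    x,y=(230,90) if n=="T" else (85,140)
    cv2.imwrite(f"pics/ov{n}.png",im[y*4:y*4+600,x*4:x*4+760])
E
```

```text
box [ 0.54200514  0.31584413 -0.08243041] rms px 0.40868117550461547
[[-0.0, 0.6], [-0.2, 0.3], [-0.1, 0.3], [-0.2, -0.0], [-0.1, -0.0], [-0.4, -0.1], [0.5, 0.4], [-0.3, -0.5], [0.6, -0.1], [-0.9, -0.6], [-0.1, 0.6], [-1.0, 0.5], [0.2, 0.6], [0.2, 0.5], [-0.2, -0.2], [-0.1, -0.1]]
gr [ 0.66161411 -0.19204754 -0.05311367  0.99280815  0.82546405  0.02136497] rms 0.6685145372184192
[[-0.6, -0.1], [-0.3, -0.3], [0.5, 1.1], [-0.6, 0.9], [0.2, -0.2], [-0.6, -0.0], [0.7, 0.9], [-0.8, 1.3], [-0.7, -0.1], [-0.4, -0.0], [0.9, 1.4], [-0.5, 1.0], [-0.6, -0.1], [-0.1, -0.1], [0.6, 1.2], [-0.4, 0.3]]
tops [[0.53704454 0.40154356 0.105     ]
 [0.53210432 0.34174728 0.105     ]
 [0.52691708 0.2789612  0.099     ]
 [0.52222386 0.22215474 0.122     ]]
hinges [[ 0.59415229 -0.04826331  0.215     ]
 [ 0.57928746 -0.32786846  0.215     ]]
box [ 0.54200514  0.31584413 -0.08243041] rms px 0.40868117550461547
[[-0.0, 0.6], [-0.2, 0.3], [-0.1, 0.3], [-0.2, -0.0], [-0.1, -0.0], [-0.4, -0.1], [0.5, 0.4], [-0.3, -0.5], [0.6, -0.1], [-0.9, -0.6], [-0.1, 0.6], [-1.0, 0.5], [0.2, 0.6], [0.2, 0.5], [-0.2, -0.2], [-0.1, -0.1]]
gr [ 0.66161411 -0.19204754 -0.05311367  0.99280815  0.82546405  0.02136497] rms 0.6685145372184192
[[-0.6, -0.1], [-0.3, -0.3], [0.5, 1.1], [-0.6, 0.9], [0.2, -0.2], [-0.6, -0.0], [0.7, 0.9], [-0.8, 1.3], [-0.7, -0.1], [-0.4, -0.0], [0.9, 1.4], [-0.5, 1.0], [-0.6, -0.1], [-0.1, -0.1], [0.6, 1.2], [-0.4, 0.3]]
tops [[0.53704454 0.40154356 0.105     ]
 [0.53210432 0.34174728 0.105     ]
 [0.52691708 0.2789612  0.099     ]
 [0.52222386 0.22215474 0.122     ]]
hinges [[ 0.59415229 -0.04826331  0.215     ]
 [ 0.57928746 -0.32786846  0.215     ]]
```

View pics/ovT.png

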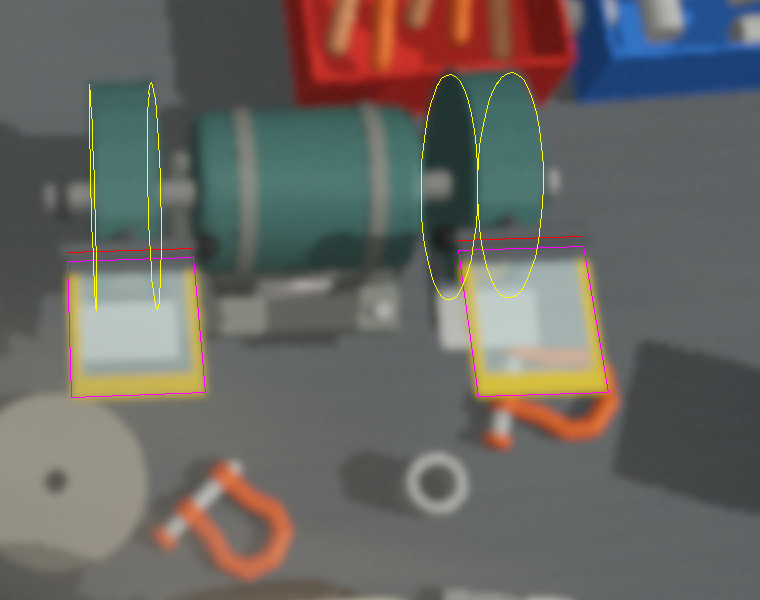

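View pics/ovS.png

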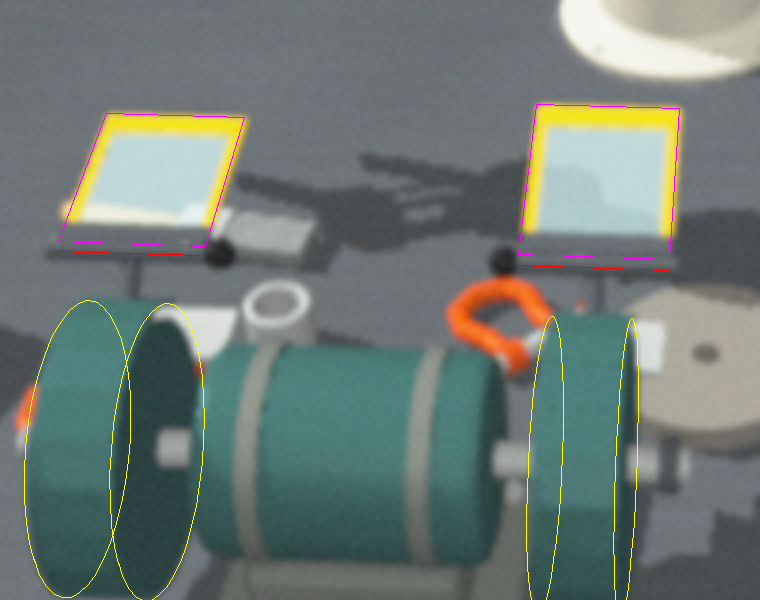

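```bash
cat >> h.py <<'E'
from scipy.spatial.transform import Rotation as Rn
def down(yaw,flip=False):
    # tool z down, tool x along world direction of local +y rotated by yaw
    x=np.array([-np.sin(yaw),np.cos(yaw),0])*(-1 if flip else 1); z=np.array([0,0,-1.]); y=np.cross(z,x)
    return Rn.from_matrix(np.c_[x,y,z]).as_rotvec()
def G2W(p,X):
    c,s=np.cos(p[2]),np.sin(p[2]); return np.array([p[0]+c*X[0]-s*X[1],p[1]+s*X[0]+c*X[1],X[2]])
def tcp_sh(G,y0,a,r):
    e=a-np.deg2rad(40); x=-.075-r*np.cos(e)
    z=.215+r*np.sin(e)+.01*abs(np.tan(e))+.002/np.cos(e)
    return G2W(G,(x,y0,z))
E
python3 - <<'E'
from h import *
P=np.load("poses.npz");G=P["G"];B=P["B"]
print(bot.current_joints())
for f in(False,True):
    for p in(tcp_sh(G,-.14,.9,.09),tcp_sh(G,.14,1,.09),tcp_sh(G,.14,0,.09)):
        print(f,p,bot.inverse_kinematics(p,down(G[2],f)))
    print('box',bot.inverse_kinematics(G2W(B,(-.012,.055,.1)),down(B[2],f)))
E
```

```text
[-1.52508451e+00  1.58990230e-01  1.59806297e+00  1.97042345e-06
  1.38619274e+00 -2.10081345e-01]
False [ 0.49123936 -0.3231875   0.23713302] [-7.87255460e-01  1.77286195e-01  1.53105561e+00 -4.44089210e-16
  1.43325085e+00 -2.30493812e+00]
False [ 0.50834303 -0.04370138  0.24696597] [-3.22973508e-01 -3.27504256e-02  1.73323106e+00 -4.44089210e-16
  1.44111202e+00 -1.84065617e+00]
False [ 0.52530552 -0.04460317  0.16815093] [-3.14143295e-01  7.50380161e-02  1.78208941e+00 -4.44089210e-16
  1.28446523e+00 -1.83182595e+00]
box [ 4.22292941e-01  4.52625146e-01  1.46809176e+00 -4.44089210e-16
  1.22087575e+00 -1.06607297e+00]
True [ 0.49123936 -0.3231875   0.23713302] [-7.87255460e-01  1.77286195e-01  1.53105561e+00 -4.44089210e-16
  1.43325085e+00  8.36654535e-01]
True [ 0.50834303 -0.04370138  0.24696597] [-3.22973508e-01 -3.27504256e-02  1.73323106e+00 -4.44089210e-16
  1.44111202e+00  1.30093649e+00]
True [ 0.52530552 -0.04460317  0.16815093] [-3.14143295e-01  7.50380161e-02  1.78208941e+00 -4.44089210e-16
  1.28446523e+00  1.30976670e+00]
box [ 4.22292941e-01  4.52625146e-01  1.46809176e+00 -4.44089210e-16
  1.22087575e+00  2.07551968e+00]
```

```bash
cat >> h.py <<'E'
def say(*a): print(*a,"t=%.2f"%bot.current_clock(),"F",np.round(bot.current_contact_force(),1),"p",np.round(bot.current_ee_pos(),4),flush=True)
E
python3 - <<'E'
from h import *
G=np.load("poses.npz")["G"]; rv=down(G[2],True)
p0=bot.current_ee_pos(); bot.line_to([p0[0],p0[1],.33],max_speed=.3); say("up")
bot.set_gripper(0.0,10); say("shut")
p=tcp_sh(G,-.14,.9,.09); p[2]=.32
bot.goto(p,rv); say("above")
a=.95; p=tcp_sh(G,-.14,a,.09); bot.line_to(p,max_speed=.15); say("a")
for a in np.arange(.85,.14,-.1):
    bot.line_to(tcp_sh(G,-.14,a,.09),max_speed=.1); say("%.2f"%a)
    if np.linalg.norm(bot.current_contact_force())>25: break
E
```

```text
up t=0.63 F [ 0.7 -0.4 -0.9] p [ 0.1455 -0.5559  0.3305]
shut t=1.98 F [ 1.1  0.4 -0.4] p [ 0.1454 -0.5557  0.33  ]
above t=3.52 F [-0.2  0.2  0.2] p [ 0.4907 -0.324   0.32  ]
a t=4.18 F [-0.4  0.1  0.3] p [ 0.4924 -0.3239  0.243 ]
0.85 t=4.43 F [ 0.6 -0.1  0.5] p [ 0.4905 -0.3233  0.2326]
0.75 t=4.68 F [-0.1  0.3 -0.5] p [ 0.4894 -0.3229  0.222 ]
0.65 t=4.93 F [ 0.1 -0.3 -0.4] p [ 0.4893 -0.3228  0.2127]
0.55 t=5.18 F [0.5 0.1 0.3] p [ 0.4902 -0.3228  0.2045]
0.45 t=5.43 F [ 0.6  0.5 -0.4] p [ 0.492  -0.3229  0.1967]
0.35 t=5.68 F [0.5 0.4 0.4] p [ 0.4947 -0.3231  0.1893]
0.25 t=5.93 F [-0.9 -0.1 -0.9] p [ 0.4982 -0.3233  0.1823]
0.15 t=6.18 F [-0.2 -0.8 -0.6] p [ 0.5026 -0.3235  0.1759]
```

Run:
```python
from h import *
for n,x,y in(("scene",70,130),("top",225,90)):
    c=snap(n,f"pics/{n}1.png"); cv2.imwrite(f"pics/{n}1b.png",cv2.resize(c["pixels"][y:y+150,x:x+190],None,fx=4,fy=4,interpolation=cv2.INTER_CUBIC))
```

```text
(no output)
```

View pics/scene1b.png

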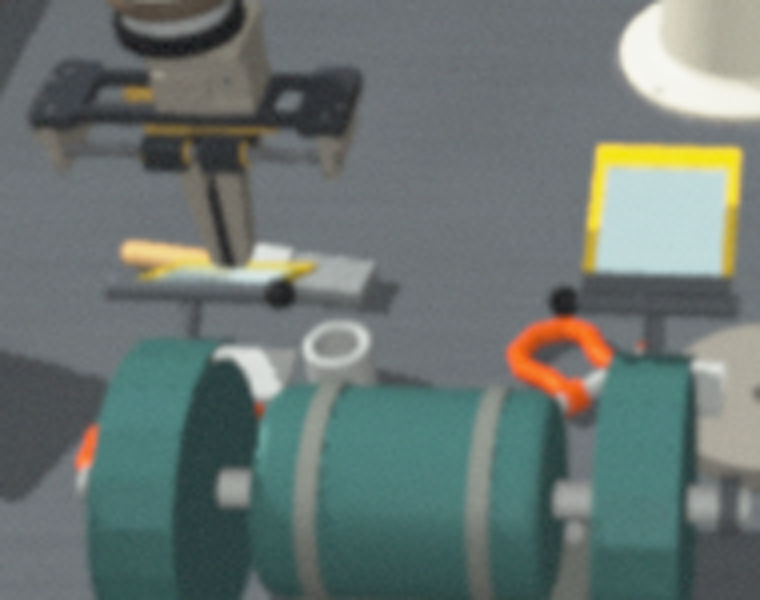

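View pics/top1b.png

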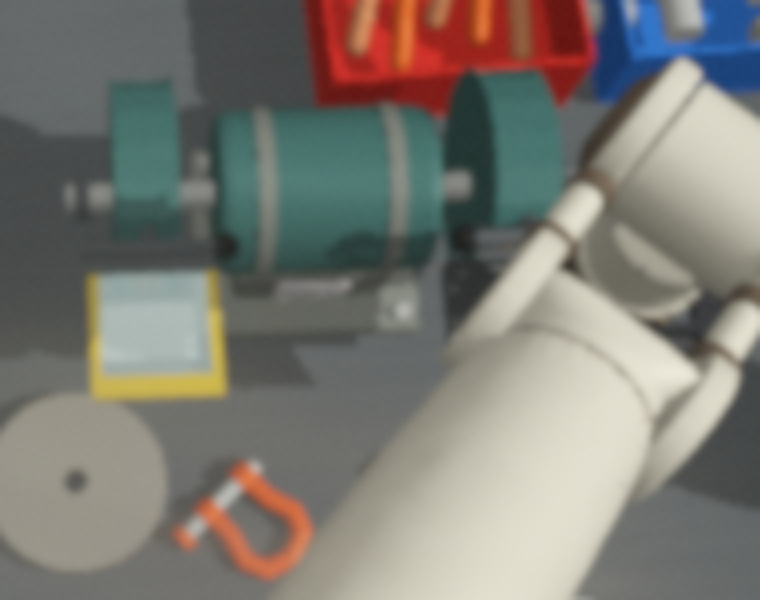

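The scene picture shows the right shield pushed down under the fingertip (tip near 235,262 in the crop) and the left one still raised. I'll continue to the stop, guarded by force.

Run:
```python
from h import *
G=np.load("poses.npz")["G"]
def F(): return np.mean([bot.current_contact_force() for _ in range(5)],0)
for a in np.arange(.12,-.2,-.02):
    bot.line_to(tcp_sh(G,-.14,a,.09),max_speed=.05); bot.hold(.05); say("%.2f"%a)
    if np.linalg.norm(bot.current_contact_force())>12: break
bot.hold(.2); say("end")
```

```text
0.12 t=6.58 F [0.2 0.7 0.2] p [ 0.5041 -0.3239  0.1748]
0.10 t=6.88 F [-0.1  0.   0.3] p [ 0.505  -0.3239  0.1735]
0.08 t=7.18 F [-1.3  0.   0.5] p [ 0.5061 -0.324   0.1723]
0.06 t=7.48 F [-0.5 -0.9 -0.1] p [ 0.5071 -0.324   0.1712]
0.04 t=7.78 F [-0.2 -0.6 -0.1] p [ 0.5082 -0.3241  0.1701]
0.02 t=8.08 F [-0.6 -1.   0. ] p [ 0.5093 -0.3241  0.1691]
-0.00 t=8.38 F [-0.8  0.8  0.5] p [ 0.5105 -0.3242  0.1681]
-0.02 t=8.68 F [-5.1  0.1  4.7] p [ 0.5111 -0.3243  0.1675]
-0.04 t=8.98 F [-10.2   2.6   9.9] p [ 0.5114 -0.3244  0.1673]
end t=9.18 F [-10.1   2.1   9.7] p [ 0.5114 -0.3244  0.1672]
```

Right shield is hard on its stop at about the predicted angle. Now the left one.

Run:
```python
from h import *
G=np.load("poses.npz")["G"]; rv=down(G[2],True)
p=bot.current_ee_pos(); bot.line_to([p[0]-.01,p[1],.33],max_speed=.2); say("up")
p=tcp_sh(G,.14,1.05,.09); p[2]=.33
bot.goto(p,rv); say("above")
bot.line_to(tcp_sh(G,.14,1.1,.09),max_speed=.15); say("a")
for a in np.r_[np.arange(1.,.14,-.1),np.arange(.10,-.2,-.02)]:
    bot.line_to(tcp_sh(G,.14,a,.09),max_speed=.08)
    if a<.12: bot.hold(.05)
    f=np.linalg.norm(bot.current_contact_force())
    if a<.05 or f>4: say("%.2f"%a)
    if f>12: break
bot.hold(.2); say("end")
p=bot.current_ee_pos(); bot.line_to([p[0]-.01,p[1],.33],max_speed=.2); say("up")
bot.set_gripper(42/92); say("grip"); print(bot.current_opening())
B=np.load("poses.npz")["B"]
p=G2W(B,(-.012,.055,.2)); bot.goto(p,down(B[2],True)); say("over box")
for n,x,y in(("scene",70,130),("top",225,90),("scene",290,150),("top",60,130)):
    t=f"{n}2_{x}"; c=snap(n,f"pics/{t}.png"); cv2.imwrite(f"pics/{t}b.png",cv2.resize(c["pixels"][y:y+150,x:x+190],None,fx=4,fy=4,interpolation=cv2.INTER_CUBIC))
```

```text
up t=10.15 F [ 0.2 -0.6 -1.3] p [ 0.5012 -0.3239  0.3282]
above t=11.23 F [-0.2  0.2  0. ] p [ 0.5099 -0.0447  0.3296]
a t=11.88 F [0.4 0.2 0.1] p [ 0.5118 -0.0445  0.2573]
0.04 t=15.43 F [-0.8 -0.7  0.1] p [ 0.523  -0.0445  0.1701]
0.02 t=15.72 F [-0.1  0.5 -0.1] p [ 0.5242 -0.0445  0.1691]
-0.00 t=16.02 F [-1.4 -0.3  1.6] p [ 0.5252 -0.0446  0.1682]
-0.02 t=16.32 F [-7.7  0.7  7.4] p [ 0.5256 -0.0446  0.1677]
-0.04 t=16.62 F [-12.7   1.3  13.4] p [ 0.5259 -0.0447  0.1675]
end t=16.82 F [-12.6   1.8  13.2] p [ 0.5259 -0.0446  0.1675]
up t=17.80 F [-0.2 -0.4 -0.6] p [ 0.5155 -0.0445  0.3284]
grip t=18.55 F [ 0.5 -0.5 -0.6] p [ 0.5159 -0.0446  0.33  ]
0.45616338941770523
over box t=20.16 F [-0.6 -1.1  0. ] p [0.5355 0.3707 0.2007]
```

View pics/scene2_70b.png

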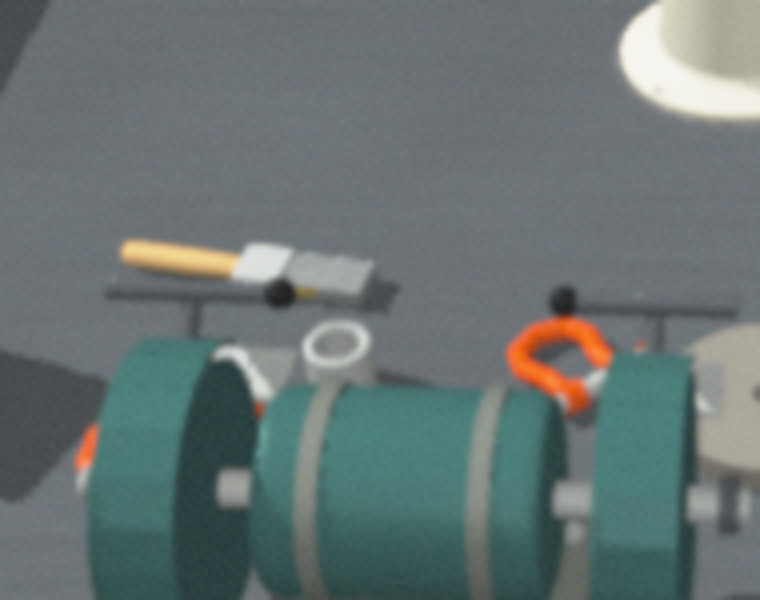

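View pics/scene2_290b.png

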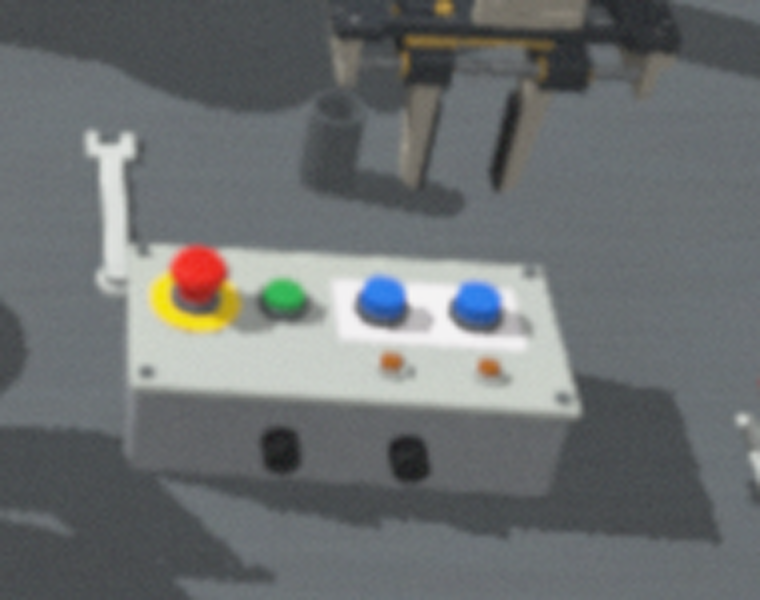

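View pics/top2_225b.png

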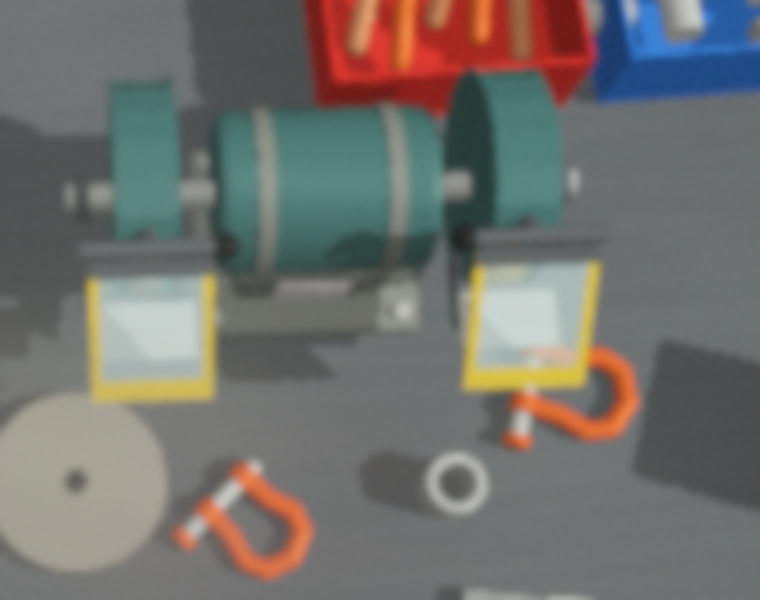

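Run:
```python
from h import *
P=np.load("poses.npz");G=P["G"];B=P["B"]
T=load("pics/top2_225.npz");S=load("pics/scene2_290.npz")
for a in(0,.08):
  for y0 in(.14,-.14):
    e=a-np.deg2rad(40)
    for d in(.045,-.045): print(a,y0,(proj(T,G2W(G,(-.075-.12*np.cos(e),y0+d,.215+.12*np.sin(e))))-[225,90])*4+1.5)
im=cv2.resize(S["pixels"],None,fx=8,fy=8,interpolation=cv2.INTER_CUBIC)
p=bot.current_ee_pos()
for d in(-.03,.03):
    q=proj(S,p+np.array([-np.sin(B[2]),np.cos(B[2]),0])*d)[0]; q=((q+.5)*8-.5).astype(int); cv2.circle(im,tuple(map(int,q)),4,(0,0,255),-1)
cv2.imwrite("pics/tips.png",im[1250:1650,2950:3600])
```

```text
0 0.14 [[ 92.52024266 402.49570936]]
0 0.14 [[212.06472982 398.64347208]]
0 -0.14 [[463.47938767 390.54383498]]
0 -0.14 [[582.00951871 386.7261947 ]]
0.08 0.14 [[ 92.66680879 407.80071524]]
0.08 0.14 [[213.15875708 403.91254745]]
0.08 -0.14 [[466.55647474 395.73511954]]
0.08 -0.14 [[586.01527006 391.87980997]]
```

View pics/tips.png

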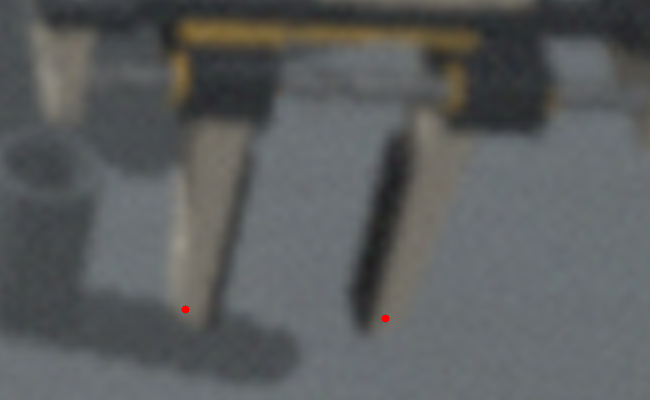

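Both shields' lip edges (left 95,400–213,396; right 466,387–586,382 in the crop) match the fully-down prediction. The finger tips taper and sit about 55 mm apart, so I'll open slightly and press.

Run:
```python
from h import *
B=np.load("poses.npz")["B"]
bot.set_gripper(47/92); 
p=G2W(B,(-.012,.055,.2))
p[2]=.115; bot.line_to(p,max_speed=.12); bot.hold(.2); say("near",bot.current_opening())
for n,x,y in(("scene",350,180),("top",80,160)):
    t=f"{n}3"; c=snap(n,f"pics/{t}.png"); cv2.imwrite(f"pics/{t}b.png",cv2.resize(c["pixels"][y:y+80,x:x+100],None,fx=7,fy=7,interpolation=cv2.INTER_CUBIC))
```

```text
near 0.5132871914971074 t=21.71 F [ 0.5 -0.4  0.3] p [0.5352 0.3719 0.1161]
```

View pics/scene3b.png

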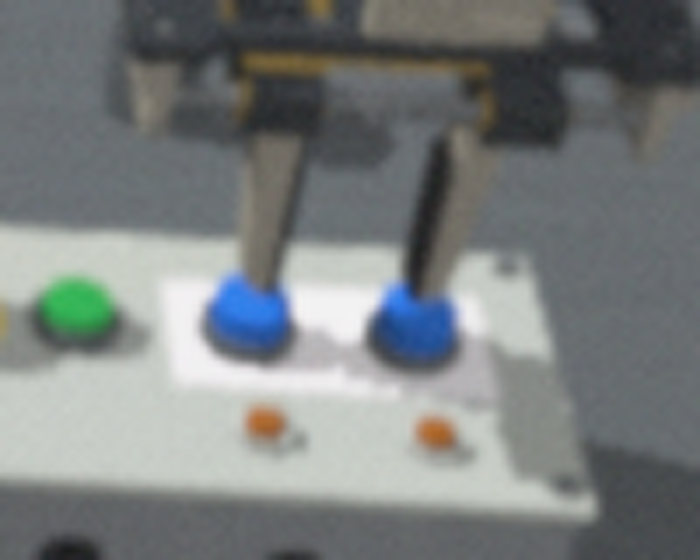

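View pics/top3b.png

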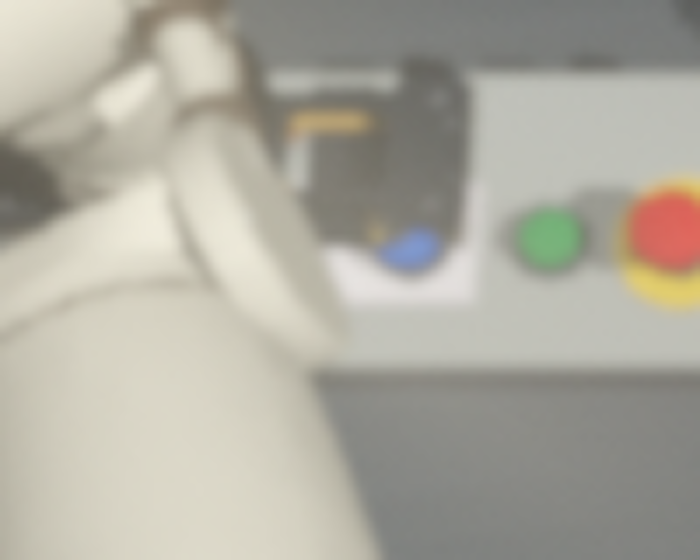

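Both tips hang over their caps (tips 263,292 and 430,297; cap tops about 248,305 and 417,315, the offset being mostly perspective from the 11 mm gap). Pressing with force steps.

Run:
```python
from h import *
B=np.load("poses.npz")["B"]
p=G2W(B,(-.012,.055,.1))
z=.108; p[2]=z; bot.line_to(p,max_speed=.05); say("c")
while z>.092:
    z-=.001; p[2]=z; bot.line_to(p,max_speed=.03); 
    f=np.mean([bot.current_contact_force() for _ in range(1)],0); say("%.3f"%z, np.round(bot.current_ft_torque(),2))
    if f[2]>18: break
bot.hold(.3); say("held")
snap("scene","pics/scene4.png")
bot.hold(1.4); say("h"); bot.hold(1.4); say("h2")
c=snap("scene","pics/scene5.png"); cv2.imwrite("pics/scene5b.png",cv2.resize(c["pixels"][180:260,350:450],None,fx=7,fy=7,interpolation=cv2.INTER_CUBIC))
```

```text
c t=22.10 F [-1.  -0.4 -1. ] p [0.534  0.3714 0.1072]
0.107 [ 0.04  0.   -0.09] t=22.35 F [-0.8 -0.5 -0.4] p [0.5346 0.3717 0.107 ]
0.106 [0.05 0.08 0.03] t=22.60 F [0.4 0.2 0.8] p [0.5345 0.3716 0.106 ]
0.105 [-0.    0.08 -0.05] t=22.85 F [-0.7 -1.   1.4] p [0.5348 0.3718 0.1054]
0.104 [-0.03  0.17  0.05] t=23.10 F [-1.  -0.9  4.4] p [0.5348 0.3717 0.1044]
0.103 [-0.01  0.14  0.01] t=23.35 F [-0.8 -0.5  5.5] p [0.5348 0.3718 0.1033]
0.102 [-0.02  0.19 -0.02] t=23.60 F [-1.8 -0.4  6.4] p [0.5348 0.3718 0.1024]
0.101 [-0.09  0.27  0.01] t=23.85 F [-0.8 -0.9  6.3] p [0.5348 0.3718 0.1016]
0.100 [-0.14  0.36 -0.05] t=24.10 F [-1.6 -0.6  7.7] p [0.5348 0.3718 0.1007]
0.099 [-0.24  0.43 -0.02] t=24.35 F [-1.5 -1.7  8.3] p [0.5348 0.3718 0.0999]
0.098 [-0.21  0.46 -0.04] t=24.60 F [-1.9 -1.6  8.6] p [0.5348 0.3718 0.0991]
0.097 [-0.3   0.64  0.01] t=24.85 F [-3.6 -1.3  9.1] p [0.5348 0.3718 0.0984]
0.096 [-0.54  0.96  0.01] t=25.10 F [-5.1 -2.8 14.7] p [0.5349 0.3718 0.0983]
0.095 [-0.73  1.44 -0.03] t=25.35 F [-7.8 -4.2 19.4] p [0.5349 0.3718 0.0983]
held t=25.65 F [-7.3 -3.7 18.7] p [0.5349 0.3718 0.0983]
h t=27.10 F [-7.1 -4.4 20. ] p [0.5349 0.3718 0.0983]
h2 t=28.50 F [-7.4 -4.3 18.8] p [0.5349 0.3718 0.0983]
```

View pics/scene5b.png

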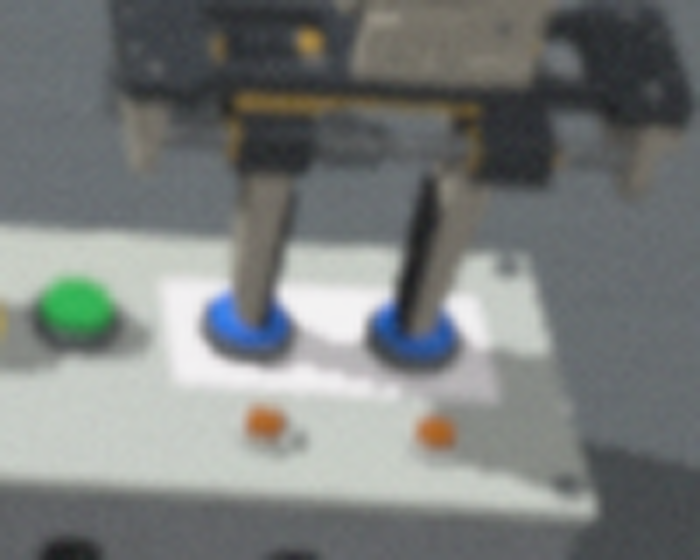

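Both caps are visibly pressed flush-ish and equally (tips at 253,320 and 418,332), on a hard stop at 18–19 N, held over 3 s. Release.

Run:
```python
from h import *
p=bot.current_ee_pos(); p[2]=.12; bot.line_to(p,max_speed=.1); say("off")
p[2]=.30; bot.line_to(p,max_speed=.25)
bot.goto([.30,.30,.32],bot.current_tool_rot()); bot.hold(.3); say("away")
for n in("scene","top"):
    c=snap(n,f"pics/{n}6.png"); cv2.imwrite(f"pics/{n}6b.png",cv2.resize(c["pixels"],(800,600),interpolation=cv2.INTER_CUBIC))
```

```text
off t=28.95 F [-0.   0.3  0.2] p [0.5347 0.3717 0.1194]
away t=31.09 F [0.9 0.6 0.4] p [0.3006 0.3001 0.3198]
```

View pics/scene6b.png

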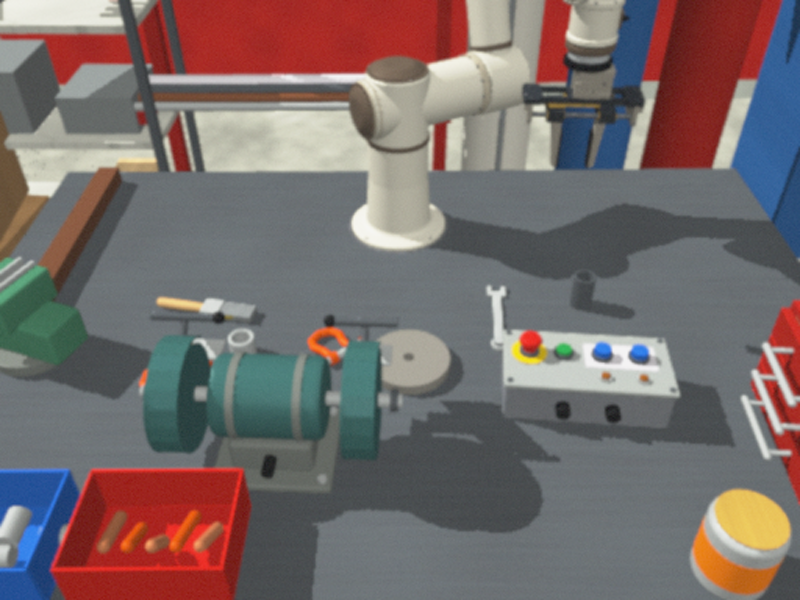

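View pics/top6b.png

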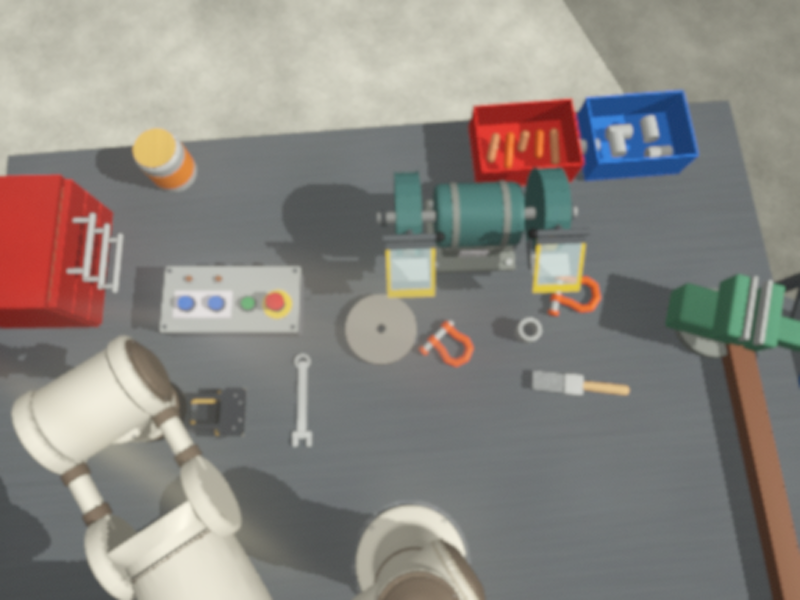

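The pictures show both shields down, both blue caps out again (602,351 and 639,353 in the scene view, as at the start), the loose things where they lay, and the arm clear.

```bash
python3 -c "
from h import *
bot.job_done(); print(bot.current_clock())"
```

```text
the job is handed in; nothing more can be done
the job is handed in; nothing more can be done
```

The job is done and handed in at about 31 s on the robot clock, well under the 67 s limit. No verdict was reported.

- **Shields:** I pushed the right and then the left shield down with the closed fingertips until each hit its stop. Contact force was about 14 N on the right and 18 N on the left. In the top view both lip edges match the predicted fully-down position.
- **Reset buttons:** I opened the gripper to about 47 mm so each fingertip sat on one blue cap and pressed both together. The tool went down about 6.7 mm to a hard stop at 18–20 N, above the 10 N the pair needs. They were held past 5 mm for about 4 s, a little longer than the three seconds asked, then released straight up.
- **Last look:** Both pictures show the blue caps out again, green and red buttons untouched, both shields down, the loose things where they lay and the arm clear.

One check was weak: the force reading is noisy, so it could not show the light push that moves the shields. I relied on a picture and on reaching the stop instead. No other check failed or disagreed.

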